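# Close a plaster casting mould and throw its toggle clamp

## Task

Get the mug-handle mould ready for casting: stand the loose mould half on the clamp board, sockets facing the fixed half, slide it gently home on the fixed half's knobs and let go of it. Then push the red clamp handle over towards the mould until it snaps past its centre and the clamp holds the mould shut by itself; never force the handle, least of all against its stop (20 N at most), and leave the other things on the bench where they are.

Things in the scene. Friction and masses are not known exactly. Their poses are not given: they have to be found in the camera images.
- front_mid (a point): Centre (half-way up) of the loose mould half: white plaster block, 40 (x) x 64 (y) x 90 (z) mm, about 0.27 kg, standing upright on the bench. z up; x points out of its seam face, which has two round sockets, 16 mm wide and 11 mm deep, at (y,z) = (18,23) and (-18,-23) mm from this point; a dark half pour hole marks the seam edge of its top. Take it across its 64 mm width, from above.
- front_half: The same loose mould half; this origin is the centre of its underside, axes as at front_mid.
- back_half: Fixed mould half, same size, standing on the clamp board (plywood, 290 x 130 x 18 mm) against a fence. Origin: centre of its underside, 18 mm above the bench; z up, x away from the clamp. Its seam face (x = -20 mm) faces the clamp and has two tapered knobs to fit the sockets: 8 mm high, 14 mm wide at the foot, 8 at the tip, 1 mm play all round when home. The board before it is bare.
- seat (a point): Where front_mid lies when the loose half is home, seam face on seam face: 63 mm above the bench. Axes as the fixed half: the loose half's x must point along this x. It slides home along x, standing on the board, from about 15 mm short of this point; the clamp's retracted foot is 28 mm behind the loose half's back when home.
- clamp: Push-type toggle clamp at the other end of the board: handle with crank, link, plunger. Origin on the handle's fixed pivot pin, 63 mm above the bench, 149 mm from seat; x points level to the mould, y along the pin, z up. The handle turns about the pin in the x-z plane: it starts leaning back, away from the mould, 55 deg from upright, and ends on a rigid stop, leaning 8 deg towards the mould.
- handle_root (a point): Point on the handle's steel strip, 45 mm from the pivot; it moves with the handle. Beyond it a red round grip, 18 mm thick with round end, reaches from 60 to 135 mm from the pivot. Here the handle is bent by use, by an amount that is not measured: the grip's end stands up to 10 mm before or behind the straight line from the pivot through this point. Push there, near the end, from behind, following its arc (up at first).
- foot (a point): Centre of the plunger's rubber foot (18 mm wide). The handle moves freely (under 3 N at the grip's end) until the foot meets the loose half, about 23 deg before the stop. Then the push rises to a peak of 5 to 11 N (the foot is screwed out more or less), sinks to nothing at dead centre, 3 deg before the stop, and the handle snaps away to its stop. Let go earlier, it springs back.
- mug: Bystander: terracotta mug, 76 mm wide, 85 mm high, standing; origin under its centre.
- glaze_jar: Bystander: glaze jar with blue lid, 68 mm wide, 85 mm high; origin under its centre.
- steel_bowl: Bystander: steel bowl, 140 mm wide, 60 mm high; origin under its centre.
- slip_tub: Bystander: cream plastic tub, 125 mm wide, 115 mm high; origin under its centre.
- cup_mould: Bystander: round plaster mould, 124 mm wide, 95 mm high; origin under its centre.
- clay_knife: Bystander: wooden clay knife, 170 mm long, 9 mm high, lying; origin under its handle.

How it is judged:
By the outcome, as a careful person would: the job done as asked, in the order asked, and still so for the second after the job is handed in, with the robot touching nothing.
It also fails if it takes over 72 s, if anything falls off the work surface, if the arm or the gripper's body presses on something with over 40 N, if the wrist force passes 120 N, or if a joint passes its speed limit or range.

## Robot

A 6-joint arm with a two-finger parallel gripper is mounted at the origin on the work surface. World frame = base frame: x ahead of the robot, y to its left, z up, the work surface at z = 0. Lengths are in mm, angles in rad, forces in N, time in s.
With the tool pointing down it reaches from about 350 to 975 mm from the base axis. Payload 7.1 kg.
Tool frame: the origin (TCP) lies at the very end of the fingers, on their centre line; the grasp point (between the pads) lies 19 mm behind it (ctrl.tcp_to_grasp is the distance from the TCP to the grasp point, in mm); z points along the fingers, x is the direction in which the jaws open and shut, and the axes are right-handed (so a half turn about z gives the same grasp; the last joint's range is limited). The gripper opens to 88 mm and grips with 3 to 60 N. Pads are 20 mm wide; open, the fingers measure 115 mm over their backs; the gripper's body (75 mm by 178 mm) begins 61 mm behind the grasp point.
Start: joints at [1.12, 0.423, 1.63, -0, 1.089, -0.019], TCP at [261.534, 567.631, 222.675] pointing down, gripper open.
Joint ranges: [-3, 3], [-0.9, 2.11], [0.09, 2.58], [-1.31, 4.45], [0.11, 2.69], [-2.54, 2.54]. Speed limits (rad/s): [2.39, 2.39, 3.01, 3.14, 3.14, 3.14].

## Interface

Orientations are given as a rotation vector (axis times angle).
In Python, from workcell import get_obs, viewer, ctrl, masks_of gives the robot as it stands. The module is installed in compiled form; this text tells all that it offers.
- The arm moves only by the shell command python3 -m inch 'ROWS'. ROWS is JSON, a list of rows, each an object of numbers: "tx", "ty", "tz": the shift along the tool's x, y, z in cm; "ax", "ay", "az": the turn, a rotation vector about the tool's x, y, z in degrees; "jaw": the opening, from 0 (shut) to 1 (fully open). In form: [{"tx": .., "ty": .., "tz": .., "ax": .., "ay": .., "az": .., "jaw": ..}, ...]. A call has 1 to 12 rows; each row shifts and turns the commanded pose from where the row before left it, along the tool's axes as they then stand; what a row does not reach is not made up. A row lasts 1/8 s, in which the tool goes at most 62.5 mm and 10.7 degrees, less where a joint would pass 70% of its speed; a pose out of reach is approached as far as the arm can. A call is refused whole if a number of a shift passes 6.25 or a number of a turn 10.7, either way. A call with a gripper value outside its range is refused whole. The fingers move at their own pace and stop on an object; the grip force is fixed at half the most. Time passes only in rows, so rows that do not move let the fingers close. It gives the time, the measured TCP pose, the force and the opening at its end, in the units of the state.
- get_obs(): the state, without advancing time (a new reading comes with each control period).
- viewer.get_image(name): name is "scene" or "top" or "wrist"; returns (picture, depth): 420x560x3 uint8, red, green, blue; 420x560 float32, mm along the optical axis (not along the pixel's ray), 0 where there is no reading.
- viewer.get_calibration(name): a dict with "fx", "fy", "cx", "cy" (pixels), "rvec" (rotation vector, rad) and "tvec" (3), from world to camera coordinates, as OpenCV has them. Camera axes: x right, y down, z forward; pixel columns grow to the right and rows downward; lengths in mm; the calibration is good to about 2 mm. The wrist camera is an equidistant fisheye: a pixel r from the principal point sees the ray r / f radians off the axis. A picture is of the moment at which its call begins: read the wrist's pose just before it. get_calibration takes no time and is no camera call; for the wrist camera it gives the pose at the moment of the call.
- ctrl.close_job(): hands the job in, once; it reports no verdict.
Trained networks look in the newest picture that a camera, given by its name, has taken for a name from the list of things; names that differ only in an ending like _2 or _b are one class to them, and where a whole thing is asked for, a point or a joint stands for the part that bears it (a point fixed in the world has none). Each returns a list of dicts, best first, with "score" (0 to 1); they miss things now and then, are a little off and sometimes report something else, mostly with a low value. They report only what shows in the picture. A call takes as long as a camera call.
- masks_of(camera, thing): "pixels" (420x560 bool, what is visible of it) and "location" ([column, row] in pixels, amid what is visible of it).
The state is a dict: "t": time; "qpos": joint angles; "qvel": joint speeds; "joint_torque": joint torques, N m; "ee_pos": TCP position; "orientation": TCP orientation; "ft_force": force on the tool from outside, world axes, zero at the start; "moment": the same for the moment, N m; "width": finger opening in mm.
Only numpy, scipy, OpenCV 4.12 (cv2) and the standard library are available. Lean on these libraries where they do the work, as an engineer would, in place of code of your own. Each camera call takes 0.05 s, during which the arm holds its last target. There are 200 camera calls.

## Working session

There is one attempt and no reset: what is moved stays moved. The work goes in short steps, Python scripts to look and compute and a shell command to move; the robot and the scene stay as the last step left them, time stands still between calls to the robot, and variables do not carry over. Pictures are saved under pics/ and viewed, about 8 in all and at most 12, crops included, and the job is handed in when it is done.

```bash
mkdir -p pics
cat > h.py <<'E'
import numpy as np, cv2
from workcell import get_obs, viewer, ctrl, masks_of
R=lambda v: cv2.Rodrigues(np.array(v,float))[0]
def shot(cam,name=None):
    c=viewer.get_calibration(cam); im,d=viewer.get_image(cam)
    if name: cv2.imwrite('pics/'+name,im[:,:,::-1])
    return c,im,d
def cloud(c,d,cam,m=None):
    v,u=np.nonzero((d>0)&(np.ones(d.shape,bool) if m is None else m)); z=d[v,u].astype(float)
    a=(u-c['cx'])/c['fx']; b=(v-c['cy'])/c['fy']
    if cam=='wrist':
        r=np.hypot(a,b)+1e-12; t=np.tan(r)/r; a,b=a*t,b*t
    P=np.c_[a*z,b*z,z]
    return (P-np.ravel(c['tvec']))@R(c['rvec'])
E
python3 - <<'E'
from h import *
o=get_obs(); print(o['ee_pos'],R(o['orientation']).round(2).tolist(),o['t'])
for cam in ['scene','top']:
    c,im,d=shot(cam,cam+'0.png')
    for n in ['front_half','back_half','clamp','handle_root','foot','mug','glaze_jar','steel_bowl','slip_tub','cup_mould','clay_knife']:
        r=masks_of(cam,n)
        for q in r[:2]:
            P=cloud(c,d,cam,q['pixels'])
            if len(P)>5: print(cam,n,round(q['score'],2),q['location'],len(P),np.median(P,0).round(),np.percentile(P,2,axis=0).round(),np.percentile(P,98,axis=0).round())
E
```

```text
[261.27092288 567.14459704 221.89011502] [[0.42, 0.91, -0.0], [0.91, -0.42, -0.0], [-0.0, -0.0, -1.0]] 0.0
scene front_half 0.84 [144.3, 278.0] 967 [ 499. -410.   68.] [ 463. -436.    6.] [ 507. -375.   94.]
scene front_half 0.71 [358.5, 204.8] 1747 [747. 172.  77.] [687. 123.   8.] [799. 239. 116.]
scene back_half 0.62 [252.5, 209.8] 481 [559. -64. 103.] [518. -83.  36.] [581. -39. 112.]
scene clamp 0.86 [287.7, 192.0] 768 [535. 109.  63.] [464.  28.   1.] [562. 241. 135.]
scene handle_root 0.82 [296.9, 174.7] 356 [529. 151.  89.] [443.  29.  -0.] [544. 320. 139.]
scene handle_root 0.56 [212.9, 269.1] 868 [ 591. -278.   62.] [ 550. -299.    2.] [ 610. -239.   89.]
scene mug 0.82 [178.9, 241.1] 1050 [ 439. -258.   55.] [ 393. -318.    5.] [ 467. -216.   87.]
scene glaze_jar 0.57 [214.6, 270.4] 857 [ 591. -278.   62.] [ 552. -299.    4.] [ 611. -242.   88.]
scene steel_bowl 0.88 [328.8, 248.6] 1590 [758.  12.  30.] [706. -77.   2.] [831.  52.  62.]
scene slip_tub 0.95 [358.6, 202.3] 1794 [746. 171.  77.] [686. 123.   7.] [799. 240. 117.]
scene cup_mould 0.67 [316.6, 165.2] 91 [487. 32
[... 474 characters left out ...]
.  49.] [508.  29.  36.] [564. 231. 137.]
top handle_root 0.81 [193.3, 236.5] 448 [529. 177. 103.] [516.  71.  61.] [541. 234. 139.]
top mug 0.7 [375.4, 277.0] 1058 [ 435. -259.   22.] [ 396. -310.   -0.] [ 466. -213.   87.]
top glaze_jar 0.7 [376.5, 218.3] 757 [ 573. -259.   82.] [ 547. -292.   14.] [ 605. -233.   89.]
top steel_bowl 0.69 [272.7, 144.2] 2278 [786. -12.  21.] [716. -75.  -0.] [836.  51.  61.]
top slip_tub 0.94 [193.6, 148.8] 2400 [750. 183.  74.] [686. 125.   3.] [803. 240. 116.]
top cup_mould 0.81 [341.3, 140.2] 2358 [ 753. -179.   94.] [ 705. -236.   15.] [ 819. -124.  100.]
top clay_knife 0.15 [373.4, 279.4] 1057 [ 435. -258.   21.] [ 396. -308.    0.] [ 466. -213.   87.]
```

View pics/top0.png

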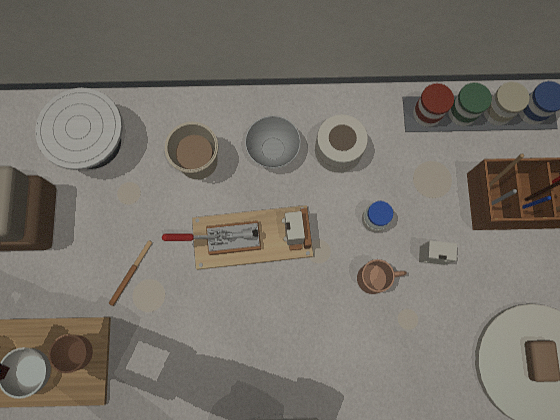

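View pics/scene0.png

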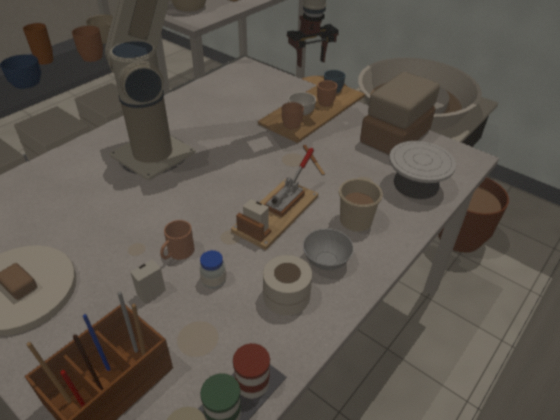

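The top view shows the board with the clamp at its left (red handle at 178,237), the fixed half at (293,228) and the loose half at (440,250). The knife is at (130,270), mug at (377,277) and jar at (379,215). Next I'll fit the top faces.

Run:
```python
from h import *
c,im,d=shot('top')
P=cloud(c,d,'top'); 
def box(n,cx,cy,r,z0,z1):
    m=(abs(P[:,0]-cx)<r)&(abs(P[:,1]-cy)<r)&(P[:,2]>z0)&(P[:,2]<z1); Q=P[m]
    print(n,len(Q),np.median(Q[:,2]).round(1),cv2.minAreaRect(Q[:,:2].astype(np.float32)))
box('front',485,-400,70,80,100); box('back',550,-60,60,98,125)
box('board',540,70,190,12,24)
m=masks_of('top','handle_root')[0]['pixels']
Q=cloud(c,d,'top',m); 
h=(Q[:,2]>45); Q=Q[h]
for y in range(60,250,15):
    s=Q[(Q[:,1]>=y)&(Q[:,1]<y+15)]
    if len(s): print(y,len(s),np.median(s,0).round(1), np.ptp(s[:,0]).round())
a=cv2.resize(im[225:275,415:470],None,fx=7,fy=7,interpolation=cv2.INTER_CUBIC)
b=cv2.resize(im[195:275,155:320],None,fx=4.5,fy=4.5,interpolation=cv2.INTER_CUBIC)[:, :]
W=760;o=np.zeros((a.shape[0]//2+b.shape[0],W,3),np.uint8); a=cv2.resize(a,None,fx=.5,fy=.5)
a=a[:o.shape[0]-b.shape[0]]
o[:a.shape[0],:a.shape[1]]=a; o[-b.shape[0]:,:b.shape[1]]=b[:,:W]
cv2.imwrite('pics/crop1.png',o[:,:,::-1])
```

```text
front 509 89.1 ((485.7183837890625, -403.7385559082031), (67.00079345703125, 41.2396240234375), 82.12870025634766)
back 477 106.8 ((549.0757446289062, -60.16176223754883), (64.53248596191406, 40.10984802246094), 5.720531940460205)
board 3496 17.0 ((608.2982177734375, 60.40869140625), (270.1507873535156, 312.0660705566406), 5.181666851043701)
60 22 [536.4  69.   66.5] 10.0
75 33 [536.1  82.8  66.6] 12.0
90 55 [534.8  97.6  70. ] 18.0
105 42 [532.9 110.9  93.7] 17.0
120 18 [530.7 126.   76.8] 16.0
135 26 [529.7 143.5  79.3] 6.0
150 28 [528.7 157.8  90.1] 7.0
165 32 [526.7 173.8 102. ] 11.0
180 59 [525.2 187.2 109.6] 17.0
195 60 [523.8 202.4 120.1] 17.0
210 49 [521.8 217.5 129.7] 17.0
225 41 [520.6 231.  137.8] 13.0
240 1 [521.9 240.1 132.7] 0.0
```

View pics/crop1.png

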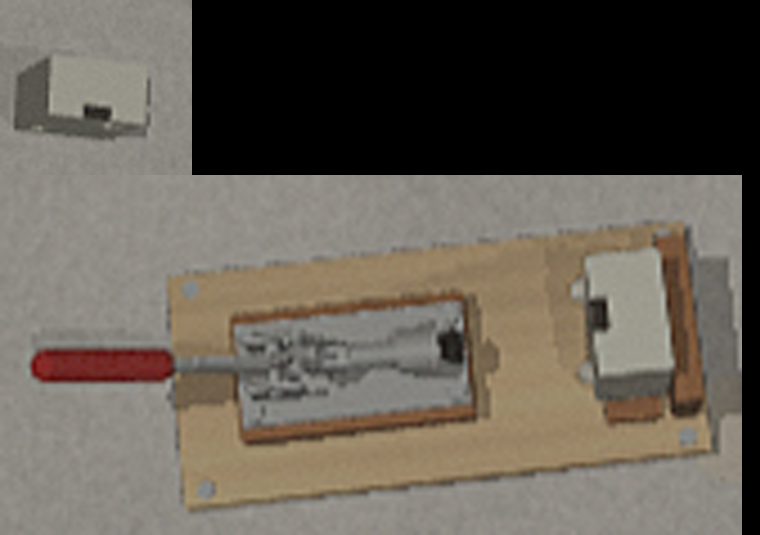

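Loose half: centre (486,-404), with the dark notch on the robot side, so its seam points at about 172°. Fixed half: (549,-60) with its x at about -84°. The clamp lies to the left and matches. I'll go above the loose half now.

```bash
python3 -m inch '[{"tx":-2.2,"ty":1.7},{"tx":-4.4,"ty":3.4},{"tx":-4.4,"ty":3.4},{"tx":-4.4,"ty":3.4},{"tx":-4.4,"ty":3.4},{"tx":-4.4,"ty":3.4},{"tx":-4.4,"ty":3.4},{"tx":-4.4,"ty":3.4},{"tx":-4.4,"ty":3.4},{"tx":-4.4,"ty":3.4},{"tx":-4.4,"ty":3.4},{"tx":-4.4,"ty":3.4}]' && python3 -m inch '[{"tx":-4.4,"ty":3.4},{"tx":-4.4,"ty":3.4},{"tx":-4.4,"ty":3.4},{"tx":-4.4,"ty":3.4},{"tx":-4.4,"ty":3.4},{"tx":-4.4,"ty":3.4},{"tx":-1.7,"ty":1.6},{"az":5},{"az":10.5},{"az":10.5},{"az":10.5},{"az":10.5}]' && python3 -m inch '[{"az":10.5},{"az":10.5},{"az":10.5},{"az":10.5},{"az":10.5},{"az":10.5},{"az":10.5},{"az":10.5},{"az":10.5},{"az":10.5},{"az":11e-1},{}]'
python3 - <<'E'
from h import *
o=get_obs(); r=R(o['orientation']); print(o['t'],o['ee_pos'],np.degrees(np.arctan2(r[1,0],r[0,0])),o['qpos'])
c,im,d=shot('wrist','w1.png')
P=cloud(c,d,'wrist'); m=(np.hypot(P[:,0]-486,P[:,1]+404)<60)&(P[:,2]>80)&(P[:,2]<100);Q=P[m]
print(len(Q),np.median(Q[:,2]),cv2.minAreaRect(Q[:,:2].astype(np.float32)))
E
```

```text
1.3 [261.5270575  567.6596037  222.69037051] 65.26276244935126 [ 1.12002719e+00  4.23105687e-01  1.62985209e+00  6.25622849e-06
  1.08861665e+00 -1.90257988e-02]
0 nan ((0.0, 0.0), (0.0, 0.0), 0.0)$[0]: bad value
  return _methods._mean(a, axis=axis, dtype=dtype,
  ret = ret.dtype.type(ret / rcount)
```

View pics/w1.png

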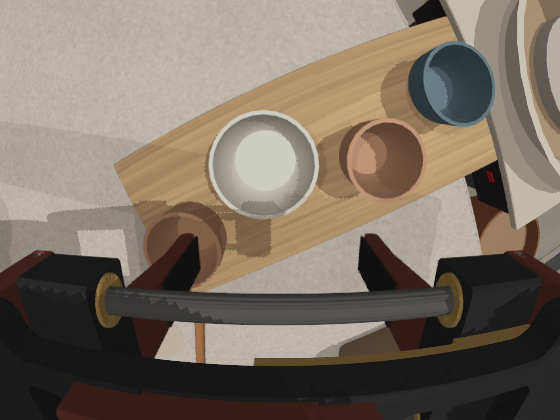

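The move was refused, so the picture (4 viewed) only shows the start pose over the cup tray. I'll test whether every row needs all its keys.

```bash
python3 -m inch '[{"tx":-2.2,"ty":1.7,"tz":0,"ax":0,"ay":0,"az":0,"jaw":1},{"tx":-4.4,"ty":3.4,"tz":0,"ax":0,"ay":0,"az":0,"jaw":1}]'; python3 -m inch '[{"tx":-4.4,"ty":3.4,"jaw":1}]'
```

```text
t: 1.6
ee_pos: [280.3, 486.8, 222.6]
orientation: [-2.644, -1.696, -0.002]
ft_force: [0.6, 0.2, -0.1]
width: 87.4$[0]: bad value
```

```bash
python3 -m inch '[{"tx":-4.8,"ty":3.73,"tz":0,"ax":0,"ay":0,"az":0,"jaw":1},{"tx":-4.8,"ty":3.73,"tz":0,"ax":0,"ay":0,"az":0,"jaw":1},{"tx":-4.8,"ty":3.73,"tz":0,"ax":0,"ay":0,"az":0,"jaw":1},{"tx":-4.8,"ty":3.73,"tz":0,"ax":0,"ay":0,"az":0,"jaw":1},{"tx":-4.8,"ty":3.73,"tz":0,"ax":0,"ay":0,"az":0,"jaw":1},{"tx":-4.8,"ty":3.73,"tz":0,"ax":0,"ay":0,"az":0,"jaw":1},{"tx":-4.8,"ty":3.73,"tz":0,"ax":0,"ay":0,"az":0,"jaw":1},{"tx":-4.8,"ty":3.73,"tz":0,"ax":0,"ay":0,"az":0,"jaw":1},{"tx":-4.8,"ty":3.73,"tz":0,"ax":0,"ay":0,"az":0,"jaw":1},{"tx":-4.8,"ty":3.73,"tz":0,"ax":0,"ay":0,"az":0,"jaw":1}]' && python3 -m inch '[{"tx":-4.8,"ty":3.73,"tz":0,"ax":0,"ay":0,"az":0,"jaw":1},{"tx":-4.8,"ty":3.73,"tz":0,"ax":0,"ay":0,"az":0,"jaw":1},{"tx":-4.8,"ty":3.73,"tz":0,"ax":0,"ay":0,"az":0,"jaw":1},{"tx":-4.8,"ty":3.73,"tz":0,"ax":0,"ay":0,"az":0,"jaw":1},{"tx":-4.8,"ty":3.73,"tz":0,"ax":0,"ay":0,"az":0,"jaw":1},{"tx":0,"ty":0,"tz":0,"ax":0,"ay":0,"az":5.6,"jaw":1},{"tx":0,"ty":0,"tz":0,"ax":0,"ay":0,"az":10.5,"jaw":1},{"tx":0,"ty":0,"tz":0,"ax":0,"ay":0,"az":10.5,"jaw":1},{"tx":0,"ty":0,"tz":0,"ax":0,"ay":0,"az":10.5,"jaw":1},{"tx":0,"ty":0,"tz":0,"ax":0,"ay":0,"az":10.5,"jaw":1},{"tx":0,"ty":0,"tz":0,"ax":0,"ay":0,"az":10.5,"jaw":1},{"tx":0,"ty":0,"tz":0,"ax":0,"ay":0,"az":10.5,"jaw":1}]' && python3 -m inch '[{"tx":0,"ty":0,"tz":0,"ax":0,"ay":0,"az":10.5,"jaw":1},{"tx":0,"ty":0,"tz":0,"ax":0,"ay":0,"az":10.5,"jaw":1},{"tx":0,"ty":0,"tz":0,"ax":0,"ay":0,"az":10.5,"jaw":1},{"tx":0,"ty":0,"tz":0,"ax":0,"ay":0,"az":10.5,"jaw":1},{"tx":0,"ty":0,"tz":0,"ax":0,"ay":0,"az":10.5,"jaw":1},{"tx":0,"ty":0,"tz":0,"ax":0,"ay":0,"az":10.5,"jaw":1},{"tx":0,"ty":0,"tz":0,"ax":0,"ay":0,"az":10.5,"jaw":1},{"tx":0,"ty":0,"tz":0,"ax":0,"ay":0,"az":10.5,"jaw":1},{"tx":0,"ty":0,"tz":0,"ax":0,"ay":0,"az":10.5,"jaw":1},{"tx":0,"ty":0,"tz":0,"ax":0,"ay":0,"az":0,"jaw":1}]'
python3 - <<'E'
from h import *
o=get_obs(); r=R(o['orientation']); print(o['t'],o['ee_pos'],np.degrees(np.arctan2(r[1,0],r[0,0])),o['qpos'])
c,im,d=shot('wrist','w2.png')
P=cloud(c,d,'wrist'); m=(np.hypot(P[:,0]-486,P[:,1]+404)<60)&(P[:,2]>80)&(P[:,2]<100);Q=P[m]
print(len(Q),np.median(Q[:,2]),cv2.minAreaRect(Q[:,:2].astype(np.float32)))
E
```

```text
t: 2.85
ee_pos: [418.5, -107.9, 223.1]
orientation: [2.645, 1.693, 0.002]
ft_force: [0.4, 0.7, 0.8]
width: 87.9
t: 4.35
ee_pos: [487.0, -401.7, 222.6]
orientation: [-3.14, 0.101, 0.0]
ft_force: [0.4, 0.1, -0.2]
width: 87.8
t: 5.6
ee_pos: [487.1, -401.7, 222.7]
orientation: [2.066, -2.366, -0.0]
ft_force: [-0.3, -0.1, -0.1]
width: 87.6
5.6 [ 487.05000734 -401.74126257  222.67218395] -97.74430878084235 [-7.08547327e-01  4.32413088e-01  1.61507944e+00 -2.39775004e-05
  1.09412738e+00  9.97423688e-01]
2973 89.09451812885128 ((484.6080627441406, -401.6972351074219), (64.29547119140625, 40.525089263916016), 82.27079772949219)
```

View pics/w2.png

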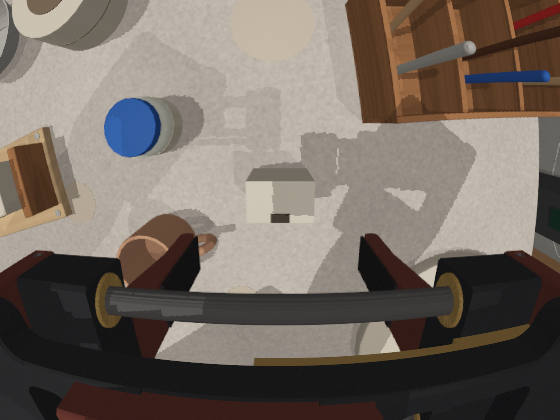

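The loose half is centred at (280,195), with the notch at (280,218) facing the robot, as predicted. The fit gives (484.6,-401.7) and 82.3°. Next: descend, grip and lift.

```bash
python3 -m inch '[{"tx":0.03,"ty":0.24,"tz":2,"ax":0,"ay":0,"az":0,"jaw":1},{"tx":0,"ty":0,"tz":4,"ax":0,"ay":0,"az":0,"jaw":1},{"tx":0,"ty":0,"tz":4,"ax":0,"ay":0,"az":0,"jaw":1},{"tx":0,"ty":0,"tz":4,"ax":0,"ay":0,"az":0,"jaw":1},{"tx":0,"ty":0,"tz":3,"ax":0,"ay":0,"az":0,"jaw":1},{"tx":0,"ty":0,"tz":1.8,"ax":0,"ay":0,"az":0,"jaw":1},{"tx":0,"ty":0,"tz":0,"ax":0,"ay":0,"az":0,"jaw":1}]' && python3 -m inch '[{"tx":0,"ty":0,"tz":0,"ax":0,"ay":0,"az":0,"jaw":0.6},{"tx":0,"ty":0,"tz":0,"ax":0,"ay":0,"az":0,"jaw":0.6},{"tx":0,"ty":0,"tz":0,"ax":0,"ay":0,"az":0,"jaw":0.6},{"tx":0,"ty":0,"tz":0,"ax":0,"ay":0,"az":0,"jaw":0.6},{"tx":0,"ty":0,"tz":0,"ax":0,"ay":0,"az":0,"jaw":0.6}]'
```

```text
t: 6.52
ee_pos: [484.1, -401.2, 33.7]
orientation: [2.066, -2.366, -0.003]
ft_force: [-0.3, -0.3, 0.6]
width: 88.0
t: 7.15
ee_pos: [485.2, -402.2, 35.8]
orientation: [-2.064, 2.368, -0.003]
ft_force: [-1.4, 0.7, 6.8]
width: 63.6
```

```bash
python3 -m inch '[{"tx":0,"ty":0,"tz":-1,"ax":0,"ay":0,"az":0,"jaw":0.6},{"tx":0,"ty":0,"tz":-3,"ax":0,"ay":0,"az":0,"jaw":0.6},{"tx":0,"ty":0,"tz":-4,"ax":0,"ay":0,"az":0,"jaw":0.6},{"tx":0,"ty":0,"tz":-4,"ax":0,"ay":0,"az":0,"jaw":0.6},{"tx":0,"ty":0,"tz":-3,"ax":0,"ay":0,"az":0,"jaw":0.6},{"tx":-2,"ty":0,"tz":0,"ax":0,"ay":0,"az":0,"jaw":0.6},{"tx":-4.5,"ty":0.1,"tz":0,"ax":0,"ay":0,"az":0,"jaw":0.6},{"tx":-4.5,"ty":0.1,"tz":0,"ax":0,"ay":0,"az":0,"jaw":0.6},{"tx":-4.5,"ty":0.1,"tz":0,"ax":0,"ay":0,"az":0,"jaw":0.6},{"tx":-4.5,"ty":0.1,"tz":0,"ax":0,"ay":0,"az":0,"jaw":0.6},{"tx":-2.3,"ty":0.1,"tz":0,"ax":0,"ay":0,"az":0,"jaw":0.6},{"tx":0,"ty":0,"tz":0,"ax":0,"ay":0,"az":0,"jaw":0.6}]'
python3 - <<'E'
from h import *
o=get_obs(); r=R(o['orientation']); print(o['t'],o['ee_pos'],np.degrees(np.arctan2(r[1,0],r[0,0])),o['ft_force'],o['width'])
c,im,d=shot('wrist','w3.png')
P=cloud(c,d,'wrist')
for n,x,y,z0,z1 in [('back',549,-60,102,115),('held',o['ee_pos'][0],o['ee_pos'][1],222,238)]:
    m=(abs(P[:,0]-x)<50)&(abs(P[:,1]-y)<50)&(P[:,2]>z0)&(P[:,2]<z1);Q=P[m]
    print(n,len(Q),np.median(Q[:,2]) if len(Q) else 0,Q.mean(0),cv2.minAreaRect(Q[:,:2].astype(np.float32)),np.percentile(Q,[1,99],axis=0).round(1).tolist())
E
```

```text
t: 8.65
ee_pos: [508.7, -177.2, 183.1]
orientation: [2.067, -2.364, -0.005]
ft_force: [0.2, -0.1, -1.1]
width: 63.9
8.65 [ 508.72681474 -177.23517501  183.05155436] -97.66195222929782 [ 0.19204691 -0.09846001 -1.07621158] 63.91472740461183
back 3449 107.0545062089578 [548.8395417  -60.38697875 106.9336612 ] ((548.1649780273438, -58.5400390625), (64.4931869506836, 41.788936614990234), 5.3772358894348145) [[517.3, -80.1, 102.9], [579.7, -38.6, 108.7]]
held 11882 236.18334670955664 [ 514.47213346 -177.52624223  234.72505339] ((508.3282775878906, -176.91958618164062), (88.72792053222656, 42.052494049072266), 82.71123504638672) [[486.8, -218.3, 222.7], [532.0, -138.5, 237.7]]
```

View pics/w3.png

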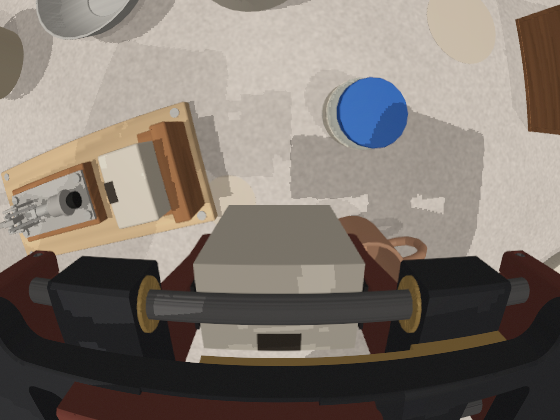

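The fixed half is visible at (135,185) with its notch towards the clamp, and the held half is square in the jaws. Wrist and top cameras agree on the fixed half: (549,-60), 5.5°. I'll turn, go above the start point and lower most of the way.

```bash
python3 -m inch '[{"tx":0,"ty":0,"tz":0,"ax":0,"ay":0,"az":-5,"jaw":0.6},{"tx":0,"ty":0,"tz":0,"ax":0,"ay":0,"az":-10.5,"jaw":0.6},{"tx":0,"ty":0,"tz":0,"ax":0,"ay":0,"az":-10.5,"jaw":0.6},{"tx":0,"ty":0,"tz":0,"ax":0,"ay":0,"az":-10.5,"jaw":0.6},{"tx":0,"ty":0,"tz":0,"ax":0,"ay":0,"az":-10.5,"jaw":0.6},{"tx":0,"ty":0,"tz":0,"ax":0,"ay":0,"az":-10.5,"jaw":0.6},{"tx":0,"ty":0,"tz":0,"ax":0,"ay":0,"az":-10.5,"jaw":0.6},{"tx":0,"ty":0,"tz":0,"ax":0,"ay":0,"az":-10.5,"jaw":0.6},{"tx":0,"ty":0,"tz":0,"ax":0,"ay":0,"az":-10.5,"jaw":0.6},{"tx":0,"ty":0,"tz":0,"ax":0,"ay":0,"az":-10.5,"jaw":0.6},{"tx":0,"ty":0,"tz":0,"ax":0,"ay":0,"az":-3.7,"jaw":0.6},{"tx":0,"ty":0,"tz":0,"ax":0,"ay":0,"az":0,"jaw":0.6}]' && python3 -m inch '[{"tx":0.6,"ty":-2,"tz":0,"ax":0,"ay":0,"az":0,"jaw":0.6},{"tx":1.3,"ty":-4,"tz":0,"ax":0,"ay":0,"az":0,"jaw":0.6},{"tx":1.3,"ty":-4,"tz":0,"ax":0,"ay":0,"az":0,"jaw":0.6},{"tx":1.3,"ty":-4,"tz":0,"ax":0,"ay":0,"az":0,"jaw":0.6},{"tx":0.63,"ty":-2.73,"tz":0,"ax":0,"ay":0,"az":0,"jaw":0.6},{"tx":0,"ty":0,"tz":0,"ax":0,"ay":0,"az":0,"jaw":0.6},{"tx":0,"ty":0,"tz":0,"ax":0,"ay":0,"az":0,"jaw":0.6}]'
python3 - <<'E'
from h import *
o=get_obs(); r=R(o['orientation']); print(r.round(4).tolist(),np.degrees(np.arctan2(r[1,0],r[0,0])),np.array(o['ft_force']).round(1),o['ee_pos'],o['width'])
d=np.array([543.7,-5.8,70])-o['ee_pos']; print('tool shift mm to start, z70', r.T@d)
c,im,d=shot('wrist','w4.png')
P=cloud(c,d,'wrist');m=(abs(P[:,0]-545)<80)&(abs(P[:,1]-10)<60)&(P[:,2]>228)&(P[:,2]<245); Q=(P[m]-o['ee_pos'])@r
print(len(Q),np.histogram(Q[:,0],bins=np.arange(-60,61,4))[0],Q[abs(Q[:,0])<32][:,1].min(),Q[abs(Q[:,0])<32][:,1].max(),np.median(Q[:,2]))
E
```

```text
t: 10.2
ee_pos: [509.5, -180.6, 184.0]
orientation: [-3.138, -0.144, 0.002]
ft_force: [0.1, -0.4, -1.9]
width: 64.0
t: 11.08
ee_pos: [545.3, -9.4, 184.4]
orientation: [3.138, 0.146, -0.001]
ft_force: [0.0, 0.3, -2.4]
width: 64.2
[[0.9957, 0.0925, -0.0006], [0.0925, -0.9957, -0.0003], [-0.0006, 0.0003, -1.0]] 5.3099184523258645 [ 0.   0.3 -2.4] [545.28332512  -9.43302384 184.36978861] 64.23181501177407
tool shift mm to start, z70 [ -1.16911424  -3.79365756 114.3695574 ]
11751 [  0   0   0   0 127 195 283 531 625 632 646 652 667 672 665 670 677 663
 661 642 649 640 616 413 193 189  43   0   0   0] -19.539356922778833 22.41899128064555 -53.26861046569067
```

```bash
python3 -m inch '[{"tx":-0.12,"ty":-0.38,"tz":0,"ax":0,"ay":0,"az":-0.2,"jaw":0.6},{"tx":0,"ty":0,"tz":2,"ax":0,"ay":0,"az":0,"jaw":0.6},{"tx":0,"ty":0,"tz":3,"ax":0,"ay":0,"az":0,"jaw":0.6},{"tx":0,"ty":0,"tz":3,"ax":0,"ay":0,"az":0,"jaw":0.6},{"tx":0,"ty":0,"tz":2,"ax":0,"ay":0,"az":0,"jaw":0.6},{"tx":0,"ty":0,"tz":1.4,"ax":0,"ay":0,"az":0,"jaw":0.6},{"tx":0,"ty":0,"tz":0.6,"ax":0,"ay":0,"az":0,"jaw":0.6},{"tx":0,"ty":0,"tz":0.5,"ax":0,"ay":0,"az":0,"jaw":0.6},{"tx":0,"ty":0,"tz":0.3,"ax":0,"ay":0,"az":0,"jaw":0.6},{"tx":0,"ty":0,"tz":0,"ax":0,"ay":0,"az":0,"jaw":0.6},{"tx":0,"ty":0,"tz":0,"ax":0,"ay":0,"az":0,"jaw":0.6}]'
python3 - <<'E'
from h import *
o=get_obs();print(o['ft_force'],o['ee_pos'])
c,im,d=shot('scene'); cv2.imwrite('pics/s2.png',cv2.resize(im[130:260,200:360],None,fx=4.5,fy=4.5,interpolation=cv2.INTER_CUBIC)[:,:,::-1])
E
```

```text
t: 12.5
ee_pos: [544.2, -5.1, 57.0]
orientation: [3.138, 0.152, 0.001]
ft_force: [-0.7, 0.4, -2.1]
width: 63.9
[-0.67754744  0.36707427 -2.09195695] [544.24537449  -5.06653504  57.01939688]
```

View pics/s2.png

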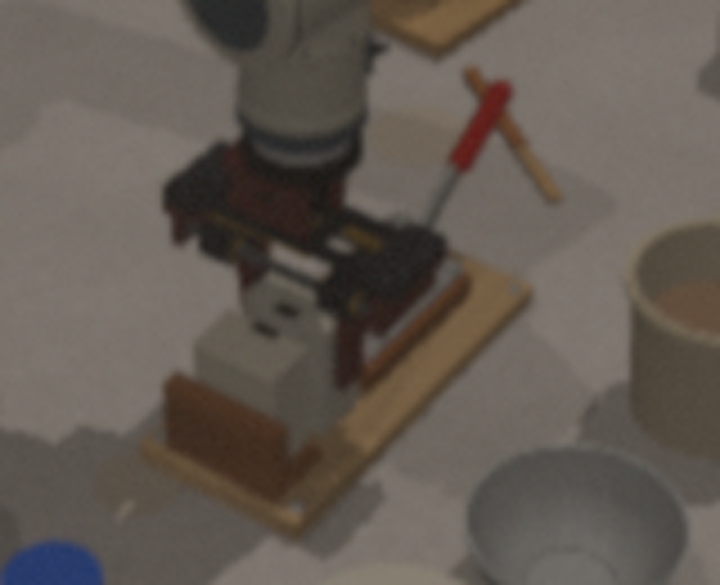

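The loose half hangs upright just before the fixed half, with the notches at (270,325) and (290,310) facing each other and the clamp untouched. I'll lower it gently.

```bash
python3 -m inch '[{"tx":0,"ty":0,"tz":0.1,"ax":0,"ay":0,"az":0,"jaw":0.6},{"tx":0,"ty":0,"tz":0.1,"ax":0,"ay":0,"az":0,"jaw":0.6},{"tx":0,"ty":0,"tz":0.05,"ax":0,"ay":0,"az":0,"jaw":0.6},{"tx":0,"ty":0,"tz":0,"ax":0,"ay":0,"az":0,"jaw":0.6},{"tx":0,"ty":0,"tz":0,"ax":0,"ay":0,"az":0,"jaw":0.6}]'; python3 -m inch '[{"tx":0,"ty":0,"tz":0.05,"ax":0,"ay":0,"az":0,"jaw":0.6},{"tx":0,"ty":0,"tz":0.05,"ax":0,"ay":0,"az":0,"jaw":0.6},{"tx":0,"ty":0,"tz":0,"ax":0,"ay":0,"az":0,"jaw":0.6},{"tx":0,"ty":0,"tz":0,"ax":0,"ay":0,"az":0,"jaw":0.6}]'
```

```text
t: 13.18
ee_pos: [544.0, -5.1, 54.2]
orientation: [-3.138, -0.152, 0.0]
ft_force: [-0.1, 0.3, -1.7]
width: 64.1
t: 13.68
ee_pos: [544.1, -5.1, 53.8]
orientation: [3.138, 0.152, 0.0]
ft_force: [-2.1, 0.1, 5.4]
width: 63.8
```

```bash
python3 -m inch '[{"tx":0,"ty":0.1,"tz":-0.03,"ax":0,"ay":0,"az":0,"jaw":0.6},{"tx":0,"ty":0.2,"tz":0,"ax":0,"ay":0,"az":0,"jaw":0.6},{"tx":0,"ty":0.2,"tz":0,"ax":0,"ay":0,"az":0,"jaw":0.6},{"tx":0,"ty":0.1,"tz":0,"ax":0,"ay":0,"az":0,"jaw":0.6},{"tx":0,"ty":0,"tz":0,"ax":0,"ay":0,"az":0,"jaw":0.6}]'; python3 -m inch '[{"tx":0,"ty":0.1,"tz":0,"ax":0,"ay":0,"az":0,"jaw":0.6},{"tx":0,"ty":0.1,"tz":0,"ax":0,"ay":0,"az":0,"jaw":0.6},{"tx":0,"ty":0.1,"tz":0,"ax":0,"ay":0,"az":0,"jaw":0.6},{"tx":0,"ty":0.1,"tz":0,"ax":0,"ay":0,"az":0,"jaw":0.6},{"tx":0,"ty":0,"tz":0,"ax":0,"ay":0,"az":0,"jaw":0.6}]'
```

```text
t: 14.3
ee_pos: [545.0, -11.0, 53.8]
orientation: [-3.138, -0.152, -0.001]
ft_force: [-0.3, 3.1, 6.4]
width: 63.8
t: 14.92
ee_pos: [545.0, -14.0, 53.8]
orientation: [-3.136, -0.151, -0.0]
ft_force: [-2.3, 11.0, 6.9]
width: 63.8
```

Resistance came up at 11 N with about 6 mm to go. I'll look before pushing further.

Run:
```python
from h import *
o=get_obs(); r=R(o['orientation']); print(np.array(o['ft_force']).round(1),o['ee_pos'],np.array(o['moment']).round(2),np.degrees(np.arctan2(r[1,0],r[0,0])))
for cam in ['scene','top','wrist']:
    c,im,d=shot(cam,cam+'5.png')
    P=cloud(c,d,cam); m=(abs(P[:,0]-547)<60)&(abs(P[:,1]+40)<70)&(P[:,2]>103)&(P[:,2]<113); Q=P[m]
    a=np.radians(5.5); X=np.array([np.sin(a),-np.cos(a)]); Y=-np.array([X[1],-X[0]]) ; Y=np.array([np.cos(a),np.sin(a)])
    D=Q[:,:2]-[545.1,-20.2]; s=D@X; t=D@Y
    print(cam,len(Q)); 
    for k in range(-40,72,4):
        w=(s>=k)&(s<k+4)
        if w.sum(): print(k,w.sum(),t[w].min().round(1),t[w].max().round(1))
    if cam=='scene': S=cv2.resize(im[185:235,235:285],None,fx=8,fy=8,interpolation=cv2.INTER_CUBIC)
    if cam=='wrist': W=im
o=np.zeros((420,760,3),np.uint8); o[:400,:400]=S; o[:420,400:]=W[:,100:460]
cv2.imwrite('pics/c5.png',o[:,:,::-1])
```

```text
[-2.3 11.   6.9] [544.98472442 -13.9921911   53.75923363] [ 1.72  0.36 -0.12] 5.498955218961267
scene 417
-16 5 -31.1 -5.8
-12 11 -31.7 45.3
-8 20 -33.9 43.2
-4 14 -33.2 43.2
0 25 -35.6 43.8
4 37 -43.9 46.0
8 20 -40.1 32.0
12 36 -33.4 33.2
16 12 -20.0 32.8
20 16 -29.6 27.0
24 24 -32.0 30.9
28 21 -34.5 27.9
32 22 -35.6 29.7
36 24 -36.6 30.5
40 24 -31.2 28.8
44 21 -33.7 30.4
48 27 -34.0 29.5
52 19 -27.3 28.9
56 28 -31.8 27.7
60 11 -29.7 30.2
top 0
wrist 11482
-28 1055 -30.5 33.5
-24 1663 -30.6 33.7
-20 2320 -43.1 46.7
-16 1385 -32.2 35.6
-12 3 -16.4 21.4
-4 7 -32.1 35.3
0 696 -32.3 35.4
4 1230 -32.2 35.3
8 1159 -30.6 33.6
12 861 -30.6 33.9
16 1066 -32.4 31.0
20 37 -32.7 31.0
```

View pics/c5.png

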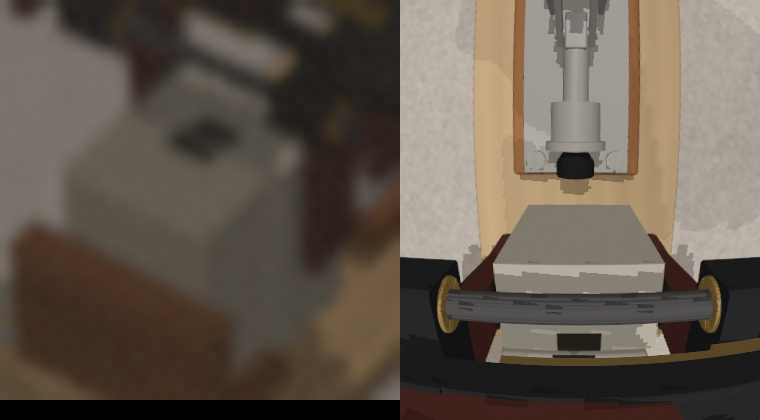

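Wrist view: the held half's notch is at col 579, the fixed half's at 574, and the measured edges also put the held half about 2.2 mm too far to +x. The side force on the tool agrees. I'll back off, shift sideways and continue.

```bash
python3 -m inch '[{"tx":0,"ty":-0.3,"tz":-0.02,"ax":0,"ay":0,"az":0,"jaw":0.6},{"tx":-0.2,"ty":0,"tz":0,"ax":0,"ay":0,"az":0,"jaw":0.6},{"tx":0,"ty":0,"tz":0,"ax":0,"ay":0,"az":0,"jaw":0.6},{"tx":0,"ty":0.15,"tz":0,"ax":0,"ay":0,"az":0,"jaw":0.6},{"tx":0,"ty":0.15,"tz":0,"ax":0,"ay":0,"az":0,"jaw":0.6},{"tx":0,"ty":0,"tz":0,"ax":0,"ay":0,"az":0,"jaw":0.6}]'; python3 -m inch '[{"tx":0,"ty":0.1,"tz":0,"ax":0,"ay":0,"az":0,"jaw":0.6},{"tx":0,"ty":0,"tz":0,"ax":0,"ay":0,"az":0,"jaw":0.6}]'; python3 -c "
from h import *
print(np.array(get_obs()['moment']).round(2))"
```

```text
t: 15.82
ee_pos: [542.9, -15.2, 53.8]
orientation: [-3.138, -0.152, 0.0]
ft_force: [0.8, 2.7, 5.0]
width: 63.7
t: 16.08
ee_pos: [542.9, -16.1, 53.8]
orientation: [-3.138, -0.152, 0.0]
ft_force: [-0.4, 4.1, 4.9]
width: 63.9
[0.8  0.02 0.03]
```

```bash
python3 -m inch '[{"tx":0,"ty":0.1,"tz":0,"ax":0,"ay":0,"az":0,"jaw":0.6},{"tx":0,"ty":0.1,"tz":0,"ax":0,"ay":0,"az":0,"jaw":0.6},{"tx":0,"ty":0,"tz":0,"ax":0,"ay":0,"az":0,"jaw":0.6}]'; python3 -m inch '[{"tx":0,"ty":0.1,"tz":0,"ax":0,"ay":0,"az":0,"jaw":0.6},{"tx":0,"ty":0.05,"tz":0,"ax":0,"ay":0,"az":0,"jaw":0.6},{"tx":0,"ty":0,"tz":0,"ax":0,"ay":0,"az":0,"jaw":0.6}]'
```

```text
t: 16.45
ee_pos: [543.1, -17.0, 53.8]
orientation: [-3.136, -0.151, 0.0]
ft_force: [-0.0, 11.0, 6.3]
width: 63.6
t: 16.82
ee_pos: [543.1, -17.1, 53.8]
orientation: [-3.135, -0.149, 0.001]
ft_force: [0.0, 19.8, 6.9]
width: 64.1
```

```bash
python3 -m inch '[{"tx":0,"ty":0.05,"tz":0,"ax":0,"ay":0,"az":0,"jaw":0.6},{"tx":0,"ty":0,"tz":0,"ax":0,"ay":0,"az":0,"jaw":0.6}]'
```

```text
t: 17.08
ee_pos: [543.1, -17.2, 53.8]
orientation: [-3.134, -0.149, 0.001]
ft_force: [1.0, 23.2, 6.7]
width: 63.8
```

It stopped firmly at -17.1 with no side force. I'll relieve the push and measure whether the seam is closed.

```bash
python3 -m inch '[{"tx":0,"ty":-0.2,"tz":0,"ax":0,"ay":0,"az":0,"jaw":0.6},{"tx":0,"ty":0,"tz":0,"ax":0,"ay":0,"az":0,"jaw":0.6}]'
python3 - <<'E'
from h import *
o=get_obs(); print(o['ee_pos'],np.array(o['ft_force']).round(1))
a=np.radians(5.5); X=np.array([np.sin(a),-np.cos(a)]); Y=np.array([np.cos(a),np.sin(a)])
c,im,d=shot('wrist','w6.png')
P=cloud(c,d,'wrist'); D=P[:,:2]-[545.1,-20.2]; s=D@X; t=D@Y
m=(abs(t)<28)&(P[:,2]>102)&(P[:,2]<112)&(s<60); print('top s',np.percentile(s[m],[.2,1,5,99]).round(1))
for k in np.arange(12,26,1.):
    w=m&(s>=k)&(s<k+1); print(k,w.sum(),end='; ')
m=(abs(t)<28)&(s<-10)&(s>-50)&(P[:,2]>40)&(P[:,2]<100); 
for z in range(40,100,15):
  w=m&(P[:,2]>z)&(P[:,2]<z+15); print('backface z',z,w.sum(),np.median(s[w]).round(1) if w.sum() else '')
i=cv2.resize(im[300:390,200:360],None,fx=4.5,fy=4.5,interpolation=cv2.INTER_CUBIC); cv2.imwrite('pics/c6.png',i[:,:,::-1])
c,im,d=shot('scene')
P=cloud(c,d,'scene'); D=P[:,:2]-[545.1,-20.2]; s=D@X; t=D@Y
m=(abs(t)<28)&(P[:,2]>102)&(P[:,2]<112)&(s>-25)
print('scene',np.percentile(s[m],[1,3,97,99]))
E
```

```text
t: 17.32
ee_pos: [543.1, -17.1, 53.8]
orientation: [-3.137, -0.152, 0.0]
ft_force: [-0.9, 10.2, 4.8]
width: 63.8
[543.08239436 -17.1136744   53.7647573 ] [-0.9 10.2  4.8]
top s [-22.4 -22.2 -21.9  22.2]
12.0 254; 13.0 258; 14.0 238; 15.0 241; 16.0 237; 17.0 224; 18.0 171; 19.0 289; 20.0 254; 21.0 218; 22.0 123; 23.0 6; 24.0 0; 25.0 0; backface z 40 942 -21.8
backface z 55 1082 -21.8
backface z 70 1379 -21.7
backface z 85 1844 -21.8
scene [ -8.35989892  -4.01980225 693.06294401 732.49946247]
```

View pics/c6.png

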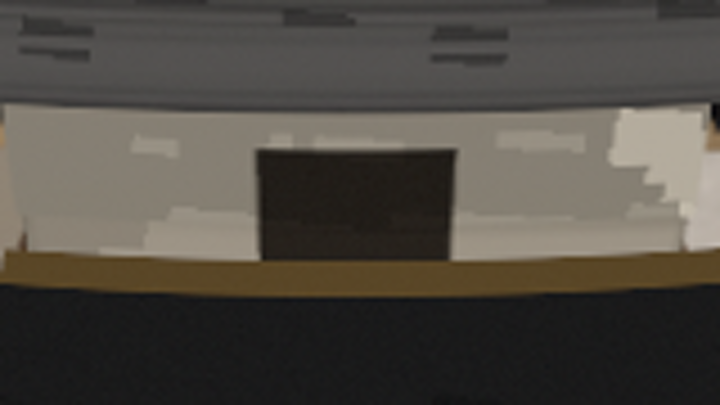

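The two dark half-holes now form one pour hole with no visible gap. The back face sits 42 mm behind where the two halves meet, give or take camera bias. So it is home. Release and lift clear.

```bash
python3 -m inch '[{"tx":0,"ty":-0.06,"tz":-0.02,"ax":0,"ay":0,"az":0,"jaw":0.6},{"tx":0,"ty":0,"tz":0,"ax":0,"ay":0,"az":0,"jaw":0.6}]'; python3 -m inch '[{"tx":0,"ty":0,"tz":0,"ax":0,"ay":0,"az":0,"jaw":1},{"tx":0,"ty":0,"tz":0,"ax":0,"ay":0,"az":0,"jaw":1},{"tx":0,"ty":0,"tz":0,"ax":0,"ay":0,"az":0,"jaw":1},{"tx":0,"ty":0,"tz":0,"ax":0,"ay":0,"az":0,"jaw":1},{"tx":0,"ty":0,"tz":0,"ax":0,"ay":0,"az":0,"jaw":1},{"tx":0,"ty":0,"tz":-1,"ax":0,"ay":0,"az":0,"jaw":1},{"tx":0,"ty":0,"tz":-3,"ax":0,"ay":0,"az":0,"jaw":1},{"tx":0,"ty":0,"tz":-4,"ax":0,"ay":0,"az":0,"jaw":1},{"tx":0,"ty":0,"tz":-4,"ax":0,"ay":0,"az":0,"jaw":1},{"tx":0,"ty":0,"tz":-4,"ax":0,"ay":0,"az":0,"jaw":1},{"tx":0,"ty":0,"tz":0,"ax":0,"ay":0,"az":0,"jaw":1},{"tx":0,"ty":0,"tz":0,"ax":0,"ay":0,"az":0,"jaw":1}]'
python3 - <<'E'
from h import *
o=get_obs(); r=R(o['orientation']); print(o['ee_pos'],o['qpos'])
a=np.radians(5.5); X=np.array([np.sin(a),-np.cos(a)]); Y=np.array([np.cos(a),np.sin(a)])
for cam in ['wrist','top']:
    c,im,d=shot(cam,cam+'7.png')
    P=cloud(c,d,cam); D=P[:,:2]-[545.1,-20.2]; s=D@X; t=D@Y
    m=(P[:,2]>100)&(P[:,2]<113)&(abs(t)<45)&(s>-50)&(s<90); Q=P[m]
    if len(Q): print(cam,'mould top',len(Q),Q.mean(0).round(1),cv2.minAreaRect(Q[:,:2].astype(np.float32)))
    v,u=np.nonzero(d>0); col=im[v,u].astype(int)
    red=(col[:,0]>1.8*col[:,1])&(col[:,0]>1.8*col[:,2])&(col[:,0]>60)&(P[:,2]>70)&(abs(t)<40)&(s<-150)&(s>-320)
    H=np.c_[s+149,t,P[:,2]-63][red]
    print(cam,'red',len(H))
    for k in range(-140,-20,12):
        w=(H[:,0]>=k)&(H[:,0]<k+12)
        if w.sum()>3: print(k,w.sum(),np.median(H[w],0).round(1),np.percentile(H[w,2],[3,97]).round(1),np.percentile(H[w,1],[3,97]).round(1))
E
```

```text
t: 17.68
ee_pos: [543.1, -17.1, 53.8]
orientation: [-3.137, -0.152, 0.0]
ft_force: [-0.0, 6.9, 2.6]
width: 63.7
t: 19.18
ee_pos: [542.7, -17.6, 213.7]
orientation: [3.138, 0.152, -0.0]
ft_force: [-0.7, 0.7, -0.5]
width: 87.8
[542.71574546 -17.59001602 213.69882768] [-5.42816508e-02  3.14854012e-01  1.81930605e+00 -7.28167196e-05
  1.00771185e+00 -1.51285244e-01]
wrist mould top 6429 [545.7 -35.4 107. ] ((545.9806518554688, -37.75966262817383), (64.48226928710938, 79.70783996582031), 5.600649356842041)
wrist red 0
top mould top 48 [571.9 -71.2 107.1] ((572.1802978515625, -70.43058776855469), (11.76378059387207, 20.229568481445312), 87.8689193725586)
top red 208
-116 20 [-107.4   -0.3   73. ] [67.5 76.7] [-5.8  7.4]
-104 44 [-97.8  -0.4  70.6] [62.3 78.4] [-6.3  7.3]
-92 40 [-85.3  -1.2  64.4] [57.  71.4] [-6.5  6.5]
-80 38 [-74.2  -0.4  57.3] [47.5 66.1] [-6.6  6.3]
-68 41 [-62.   -1.   49.1] [41.7 55. ] [-6.9  6.9]
-56 25 [-52.2  -1.1  43.3] [36.  50.4] [-5.5  6.4]
```

The closed mould measures 64.5 x 79.7 mm at 5.6°, so the seam is shut. The grip's end lies about 58° back, roughly 6 mm behind the straight line. I'll shut the jaws and go behind the handle.

```bash
python3 -m inch '[{"tx":0,"ty":-2.5,"tz":0,"ax":0,"ay":0,"az":0,"jaw":0},{"tx":0,"ty":-5,"tz":0,"ax":0,"ay":0,"az":0,"jaw":0},{"tx":0,"ty":-5,"tz":0,"ax":0,"ay":0,"az":0,"jaw":0},{"tx":0,"ty":-5,"tz":0,"ax":0,"ay":0,"az":0,"jaw":0},{"tx":0.1,"ty":-5,"tz":0,"ax":0,"ay":0,"az":0,"jaw":0},{"tx":0,"ty":-4.5,"tz":0,"ax":0,"ay":0,"az":0,"jaw":0},{"tx":0,"ty":-2.5,"tz":0,"ax":0,"ay":0,"az":0,"jaw":0},{"tx":0,"ty":0,"tz":0,"ax":0,"ay":0,"az":0,"jaw":0}]'
cat > chk.py <<'E'
from h import *
a=np.radians(5.5); X=np.array([np.sin(a),-np.cos(a)]); Y=np.array([np.cos(a),np.sin(a)]); PV=np.array([529.8,130.4])
def rel(P): D=P[:,:2]-PV; return np.c_[D@X,D@Y,P[:,2]-63]
o=get_obs(); r=R(o['orientation']); f=np.array(o['ft_force'])
print('tcp rel pivot',rel(np.array([o['ee_pos']])).round(1),'push',round(-f[:2]@X,1),'lat',round(f[:2]@Y,1),'z',f[2].round(1),'w',round(o['width'],1))
E
python3 - <<'E'
from chk import *
c,im,d=shot('wrist','w8.png'); P=rel(cloud(c,d,'wrist'))
v,u=np.nonzero(d>0); col=im[v,u].astype(int)
red=(col[:,0]>1.8*col[:,1])&(col[:,0]>1.8*col[:,2])&(col[:,0]>60)&(abs(P[:,1])<40)&(P[:,0]<-20)&(P[:,2]<100); H=P[red]
print(len(H))
for k in range(-140,-20,12):
    w=(H[:,0]>=k)&(H[:,0]<k+12)
    if w.sum()>3: print(k,w.sum(),np.median(H[w],0).round(1),np.percentile(H[w,2],[3,97]).round(1),np.percentile(H[w,1],[3,97]).round(1))
print(H.min(0) if len(H) else '')
E
python3 - <<'E'
from h import *
c,im,d=shot('top'); cv2.imwrite('pics/t8.png',cv2.resize(im[180:320,90:330],None,fx=3,fy=3)[:,:,::-1])
E
```

```text
t: 20.27
ee_pos: [514.7, 277.3, 212.3]
orientation: [3.137, 0.156, -0.004]
ft_force: [0.1, -0.3, -0.5]
width: 11.2
tcp rel pivot [[-147.6   -1.   149.3]] push -0.3 lat 0.1 z -0.5 w 11.2
720
-116 249 [-109.6    1.1   74. ] [67.2 77. ] [-5.3  7.5]
-104 183 [-98.4   1.1  72.8] [67.9 76.6] [-6.2  8.4]
-92 147 [-86.3   1.2  65. ] [59.8 69.9] [-6.5  8.8]
-80 133 [-74.9   1.3  57.8] [51.5 62. ] [-6.8  9.5]
-68 7 [-66.7   9.5  48.7] [-40.   50.2] [-6.9 10.5]
[-113.59324701   -6.94135394  -58.74552881]
```

```bash
python3 -m inch '[{"tx":0.2,"ty":0,"tz":2,"ax":0,"ay":0,"az":0,"jaw":0},{"tx":0,"ty":0,"tz":4,"ax":0,"ay":0,"az":0,"jaw":0},{"tx":0,"ty":0,"tz":3,"ax":0,"ay":0,"az":0,"jaw":0},{"tx":0,"ty":0,"tz":1.4,"ax":0,"ay":0,"az":0,"jaw":0},{"tx":0,"ty":0.7,"tz":0,"ax":0,"ay":0,"az":0,"jaw":0},{"tx":0,"ty":0.6,"tz":0,"ax":0,"ay":0,"az":0,"jaw":0},{"tx":0,"ty":0,"tz":0,"ax":0,"ay":0,"az":0,"jaw":0}]'; python3 -c "from chk import *"; python3 -m inch '[{"tx":0,"ty":0.2,"tz":0,"ax":0,"ay":0,"az":0,"jaw":0},{"tx":0,"ty":0.2,"tz":0,"ax":0,"ay":0,"az":0,"jaw":0},{"tx":0,"ty":0.2,"tz":-0.2,"ax":0,"ay":0,"az":0,"jaw":0},{"tx":0,"ty":0.2,"tz":-0.3,"ax":0,"ay":0,"az":0,"jaw":0},{"tx":0,"ty":0,"tz":0,"ax":0,"ay":0,"az":0,"jaw":0}]'
python3 - <<'E'
from chk import *
c,im,d=shot('scene'); cv2.imwrite('pics/s9.png',cv2.resize(im[100:230,220:380],None,fx=4.5,fy=4.5,interpolation=cv2.INTER_CUBIC)[:,:,::-1])
E
```

```text
t: 21.25
ee_pos: [519.7, 263.0, 111.1]
orientation: [-3.137, -0.151, -0.003]
ft_force: [-0.1, -0.4, 0.2]
width: 0.6
tcp rel pivot [[-132.9    2.6   48.1]] push -0.4 lat -0.1 z 0.2 w 0.6
t: 21.88
ee_pos: [519.8, 255.4, 115.2]
orientation: [-3.138, -0.152, -0.001]
ft_force: [0.1, -0.0, 0.3]
width: 0.4
tcp rel pivot [[-125.3    2.1   52.2]] push -0.0 lat 0.1 z 0.3 w 0.4
```

View pics/s9.png

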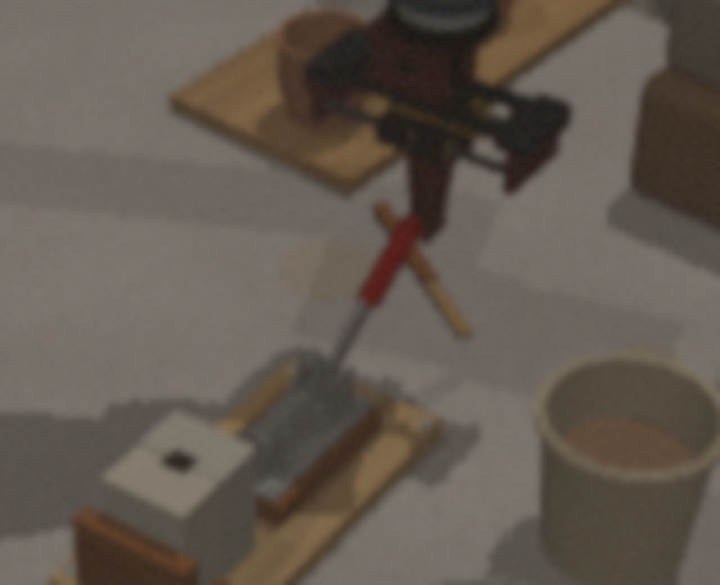

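The fingers stand right behind the grip's end (415,220), the closed mould is undisturbed and there is no contact force yet. I'll push along the arc through the free range.

```bash
python3 -m inch '[{"tx":0,"ty":0.3,"tz":-0.3,"ax":0,"ay":0,"az":0,"jaw":0},{"tx":0,"ty":0.35,"tz":-0.4,"ax":0,"ay":0,"az":0,"jaw":0},{"tx":0,"ty":0.35,"tz":-0.4,"ax":0,"ay":0,"az":0,"jaw":0},{"tx":0,"ty":0,"tz":0,"ax":0,"ay":0,"az":0,"jaw":0}]'; python3 -c "from chk import *"; python3 -m inch '[{"tx":0,"ty":0.5,"tz":-0.5,"ax":0,"ay":0,"az":0,"jaw":0},{"tx":0,"ty":0.5,"tz":-0.5,"ax":0,"ay":0,"az":0,"jaw":0},{"tx":0,"ty":0.5,"tz":-0.5,"ax":0,"ay":0,"az":0,"jaw":0},{"tx":0,"ty":0.6,"tz":-0.4,"ax":0,"ay":0,"az":0,"jaw":0},{"tx":0,"ty":0.6,"tz":-0.4,"ax":0,"ay":0,"az":0,"jaw":0},{"tx":0,"ty":0,"tz":0,"ax":0,"ay":0,"az":0,"jaw":0}]';python3 -c "from chk import *"
```

```text
t: 22.42
ee_pos: [521.4, 247.9, 127.7]
orientation: [-3.134, -0.15, -0.004]
ft_force: [-4.0, 11.2, 8.2]
width: 0.3
tcp rel pivot [[-117.7    2.9   64.7]] push 11.5 lat -2.9 z 8.2 w 0.3
t: 23.18
ee_pos: [523.4, 217.8, 148.9]
orientation: [3.138, 0.151, -0.0]
ft_force: [-0.0, -0.4, -0.1]
width: 0.3
tcp rel pivot [[-87.6   2.   85.9]] push -0.4 lat -0.1 z -0.1 w 0.3
```

The force vanished at the end. I'll check where the handle is.

Run:
```python
from chk import *
for cam in ['top','scene','wrist']:
    c,im,d=shot(cam,cam+'10.png'); P=rel(cloud(c,d,cam))
    v,u=np.nonzero(d>0); col=im[v,u].astype(int)
    red=(col[:,0]>1.9*col[:,1])&(col[:,0]>1.9*col[:,2])&(col[:,0]>(110 if cam=='wrist' else 60))&(abs(P[:,1])<25)&(P[:,0]<60)&(P[:,0]>-150)&(P[:,2]<160)&(P[:,2]>20); H=P[red]
    print(cam,len(H))
    if len(H)>5:
      for k in range(-140,60,12):
        w=(H[:,0]>=k)&(H[:,0]<k+12)
        if w.sum()>3: print(k,w.sum(),np.median(H[w],0).round(1),np.percentile(H[w,2],[3,97]).round(1))
```

```text
tcp rel pivot [[-87.6   2.   85.9]] push -0.4 lat -0.1 z -0.1 w 0.3
top 108
-56 40 [-49.1  -0.1  94.4] [ 78.4 103.7]
-44 45 [-37.8   0.2  76.4] [65.2 89.8]
-32 23 [-27.9  -0.1  61.9] [58.  72.6]
scene 92
-68 20 [-60.5   3.  110.2] [102.8 115.8]
-56 31 [-50.2   2.6  96.6] [ 83.5 109.2]
-44 24 [-37.3   3.8  79.4] [65.7 88.5]
-32 15 [-28.6   1.7  65.2] [60.  75.5]
wrist 0
```

The handle has advanced to about 31° back and coasted just ahead of the fingers. I'll carry on more slowly.

```bash
python3 -m inch '[{"tx":0,"ty":0.3,"tz":-0.15,"ax":0,"ay":0,"az":0,"jaw":0},{"tx":0,"ty":0.3,"tz":-0.15,"ax":0,"ay":0,"az":0,"jaw":0},{"tx":0,"ty":0.3,"tz":-0.15,"ax":0,"ay":0,"az":0,"jaw":0},{"tx":0,"ty":0.3,"tz":-0.15,"ax":0,"ay":0,"az":0,"jaw":0},{"tx":0,"ty":0.3,"tz":-0.15,"ax":0,"ay":0,"az":0,"jaw":0},{"tx":0,"ty":0,"tz":0,"ax":0,"ay":0,"az":0,"jaw":0}]';python3 -c "from chk import *"; python3 -m inch '[{"tx":0,"ty":0.3,"tz":-0.1,"ax":0,"ay":0,"az":0,"jaw":0},{"tx":0,"ty":0.3,"tz":-0.1,"ax":0,"ay":0,"az":0,"jaw":0},{"tx":0,"ty":0.3,"tz":-0.1,"ax":0,"ay":0,"az":0,"jaw":0},{"tx":0,"ty":0,"tz":0,"ax":0,"ay":0,"az":0,"jaw":0}]';python3 -c "from chk import *"
```

```text
t: 24.08
ee_pos: [524.7, 203.2, 156.4]
orientation: [3.138, 0.152, -0.0]
ft_force: [-0.7, 0.7, -0.4]
width: 0.3
tcp rel pivot [[-73.    1.9  93.4]] push 0.7 lat -0.6 z -0.4 w 0.3
t: 24.58
ee_pos: [525.6, 194.4, 159.4]
orientation: [3.138, 0.152, 0.0]
ft_force: [-0.2, -0.4, -0.8]
width: 0.5
tcp rel pivot [[-64.1   2.   96.4]] push -0.4 lat -0.3 z -0.8 w 0.5
```

```bash
python3 -m inch '[{"tx":0,"ty":0.25,"tz":-0.08,"ax":0,"ay":0,"az":0,"jaw":0},{"tx":0,"ty":0.25,"tz":-0.08,"ax":0,"ay":0,"az":0,"jaw":0},{"tx":0,"ty":0.25,"tz":-0.08,"ax":0,"ay":0,"az":0,"jaw":0},{"tx":0,"ty":0,"tz":0,"ax":0,"ay":0,"az":0,"jaw":0}]';python3 -c "from chk import *"; python3 -m inch '[{"tx":0,"ty":0.25,"tz":-0.07,"ax":0,"ay":0,"az":0,"jaw":0},{"tx":0,"ty":0.25,"tz":-0.07,"ax":0,"ay":0,"az":0,"jaw":0},{"tx":0,"ty":0,"tz":0,"ax":0,"ay":0,"az":0,"jaw":0}]';python3 -c "from chk import *"
```

```text
t: 25.08
ee_pos: [526.3, 187.0, 161.9]
orientation: [3.138, 0.152, 0.0]
ft_force: [-0.0, 0.5, 1.5]
width: 0.3
tcp rel pivot [[-56.7   2.   98.9]] push 0.5 lat 0.0 z 1.5 w 0.3
t: 25.45
ee_pos: [526.9, 182.3, 163.4]
orientation: [-3.138, -0.152, -0.0]
ft_force: [-0.5, 2.1, 1.7]
width: 0.5
tcp rel pivot [[-52.    2.1 100.4]] push 2.2 lat -0.3 z 1.7 w 0.5
```

```bash
python3 -m inch '[{"tx":0,"ty":0.2,"tz":-0.05,"ax":0,"ay":0,"az":0,"jaw":0},{"tx":0,"ty":0.2,"tz":-0.05,"ax":0,"ay":0,"az":0,"jaw":0},{"tx":0,"ty":0.2,"tz":-0.04,"ax":0,"ay":0,"az":0,"jaw":0},{"tx":0,"ty":0,"tz":0,"ax":0,"ay":0,"az":0,"jaw":0}]';python3 -c "from chk import *"; python3 -m inch '[{"tx":0,"ty":0.2,"tz":-0.04,"ax":0,"ay":0,"az":0,"jaw":0},{"tx":0,"ty":0.2,"tz":-0.04,"ax":0,"ay":0,"az":0,"jaw":0},{"tx":0,"ty":0.2,"tz":-0.04,"ax":0,"ay":0,"az":0,"jaw":0},{"tx":0,"ty":0,"tz":0,"ax":0,"ay":0,"az":0,"jaw":0}]';python3 -c "from chk import *"
```

```text
t: 25.95
ee_pos: [527.5, 176.6, 164.9]
orientation: [-3.137, -0.152, -0.001]
ft_force: [-2.1, 5.0, 2.8]
width: 0.5
tcp rel pivot [[-46.2   2.1 101.9]] push 5.2 lat -1.6 z 2.8 w 0.5
t: 26.45
ee_pos: [528.1, 170.8, 166.3]
orientation: [-3.137, -0.152, -0.001]
ft_force: [-0.9, 6.1, 3.8]
width: 0.5
tcp rel pivot [[-40.3   2.2 103.3]] push 6.1 lat -0.4 z 3.8 w 0.5
```

```bash
python3 -m inch '[{"tx":0,"ty":0.2,"tz":-0.03,"ax":0,"ay":0,"az":0,"jaw":0},{"tx":0,"ty":0.2,"tz":-0.03,"ax":0,"ay":0,"az":0,"jaw":0},{"tx":0,"ty":0.2,"tz":-0.03,"ax":0,"ay":0,"az":0,"jaw":0},{"tx":0,"ty":0,"tz":0,"ax":0,"ay":0,"az":0,"jaw":0}]';python3 -c "from chk import *"; python3 -m inch '[{"tx":0,"ty":0.2,"tz":-0.02,"ax":0,"ay":0,"az":0,"jaw":0},{"tx":0,"ty":0.2,"tz":-0.02,"ax":0,"ay":0,"az":0,"jaw":0},{"tx":0,"ty":0.2,"tz":-0.02,"ax":0,"ay":0,"az":0,"jaw":0},{"tx":0,"ty":0,"tz":0,"ax":0,"ay":0,"az":0,"jaw":0}]';python3 -c "from chk import *"
```

```text
t: 26.95
ee_pos: [528.7, 164.7, 167.1]
orientation: [-3.137, -0.152, -0.001]
ft_force: [-1.0, 6.5, 4.7]
width: 0.7
tcp rel pivot [[-34.3   2.2 104.1]] push 6.5 lat -0.4 z 4.7 w 0.7
t: 27.45
ee_pos: [529.3, 158.5, 167.6]
orientation: [-3.138, -0.152, -0.001]
ft_force: [-1.4, 5.7, 3.1]
width: 0.7
tcp rel pivot [[-28.    2.2 104.6]] push 5.8 lat -0.9 z 3.1 w 0.7
```

```bash
python3 -m inch '[{"tx":0,"ty":0.15,"tz":-0.01,"ax":0,"ay":0,"az":0,"jaw":0},{"tx":0,"ty":0.15,"tz":-0.01,"ax":0,"ay":0,"az":0,"jaw":0},{"tx":0,"ty":0.15,"tz":0,"ax":0,"ay":0,"az":0,"jaw":0},{"tx":0,"ty":0,"tz":0,"ax":0,"ay":0,"az":0,"jaw":0}]';python3 -c "from chk import *"; python3 -m inch '[{"tx":0,"ty":0.15,"tz":0,"ax":0,"ay":0,"az":0,"jaw":0},{"tx":0,"ty":0.15,"tz":0,"ax":0,"ay":0,"az":0,"jaw":0},{"tx":0,"ty":0,"tz":0,"ax":0,"ay":0,"az":0,"jaw":0}]';python3 -c "from chk import *"
```

```text
t: 27.95
ee_pos: [529.5, 153.6, 167.4]
orientation: [3.138, 0.152, -0.0]
ft_force: [-0.8, 3.2, 2.7]
width: 0.5
tcp rel pivot [[-23.1   1.9 104.4]] push 3.2 lat -0.4 z 2.7 w 0.5
t: 28.32
ee_pos: [529.7, 150.5, 167.3]
orientation: [3.138, 0.152, -0.001]
ft_force: [0.3, 1.3, 1.4]
width: 0.3
tcp rel pivot [[-20.    1.8 104.3]] push 1.2 lat 0.4 z 1.4 w 0.3
```

```bash
python3 -m inch '[{"tx":0,"ty":0.1,"tz":0,"ax":0,"ay":0,"az":0,"jaw":0},{"tx":0,"ty":0.1,"tz":0,"ax":0,"ay":0,"az":0,"jaw":0},{"tx":0,"ty":0,"tz":0,"ax":0,"ay":0,"az":0,"jaw":0}]';python3 -c "from chk import *"; python3 -m inch '[{"tx":0,"ty":0.1,"tz":0,"ax":0,"ay":0,"az":0,"jaw":0},{"tx":0,"ty":0,"tz":0,"ax":0,"ay":0,"az":0,"jaw":0}]'
python3 - <<'E'
from chk import *
c,im,d=shot('scene','s11.png'); P=rel(cloud(c,d,'scene'))
v,u=np.nonzero(d>0); col=im[v,u].astype(int)
H=P[(col[:,0]>1.9*col[:,1])&(col[:,0]>1.9*col[:,2])&(col[:,0]>60)&(abs(P[:,1])<25)&(abs(P[:,0])<70)&(P[:,2]<160)&(P[:,2]>20)]
for k in range(50,150,15):
    w=(H[:,2]>=k)&(H[:,2]<k+15)
    if w.sum()>3: print(k,w.sum(),np.median(H[w],0).round(1),np.percentile(H[w,0],[3,97]).round(1))
E
```

```text
t: 28.7
ee_pos: [529.9, 148.7, 167.4]
orientation: [3.138, 0.152, -0.0]
ft_force: [0.3, 1.5, 1.5]
width: 0.4
tcp rel pivot [[-18.2   1.9 104.4]] push 1.5 lat 0.4 z 1.5 w 0.4
t: 28.95
ee_pos: [530.0, 147.8, 167.4]
orientation: [3.138, 0.152, -0.0]
ft_force: [0.4, 1.5, 0.7]
width: 0.5
tcp rel pivot [[-17.3   1.9 104.4]] push 1.5 lat 0.6 z 0.7 w 0.5
65 6 [11.1  4.  74.3] [ 8.4 12. ]
80 13 [11.4  4.  86.9] [ 9.9 16.7]
95 17 [ 10.9   4.9 103.1] [ 5.7 13.7]
110 18 [  9.1   4.6 119.6] [ 4.3 14.9]
125 22 [  7.2   2.7 131.2] [-2.5 14.7]
```

```bash
python3 -m inch '[{"tx":0,"ty":0.1,"tz":0,"ax":0,"ay":0,"az":0,"jaw":0},{"tx":0,"ty":0,"tz":0,"ax":0,"ay":0,"az":0,"jaw":0}]';python3 -c "from chk import *"; python3 -m inch '[{"tx":0,"ty":0.1,"tz":0,"ax":0,"ay":0,"az":0,"jaw":0},{"tx":0,"ty":0,"tz":0,"ax":0,"ay":0,"az":0,"jaw":0}]'
python3 - <<'E'
from chk import *
c,im,d=shot('scene','s12.png'); P=rel(cloud(c,d,'scene'))
v,u=np.nonzero(d>0); col=im[v,u].astype(int)
H=P[(col[:,0]>1.9*col[:,1])&(col[:,0]>1.9*col[:,2])&(col[:,0]>60)&(abs(P[:,1])<25)&(abs(P[:,0])<70)&(P[:,2]<160)&(P[:,2]>20)]
for k in range(50,150,15):
    w=(H[:,2]>=k)&(H[:,2]<k+15)
    if w.sum()>3: print(k,w.sum(),np.median(H[w],0).round(1),np.percentile(H[w,0],[3,97]).round(1))
E
```

```text
t: 29.25
ee_pos: [530.2, 146.8, 167.4]
orientation: [3.138, 0.152, -0.0]
ft_force: [-0.3, 1.2, 1.3]
width: 0.3
tcp rel pivot [[-16.2   1.9 104.4]] push 1.3 lat -0.2 z 1.3 w 0.3
t: 29.5
ee_pos: [530.3, 145.7, 167.4]
orientation: [3.138, 0.152, -0.0]
ft_force: [-0.2, -0.1, 0.8]
width: 0.2
tcp rel pivot [[-15.2   1.9 104.4]] push -0.1 lat -0.2 z 0.8 w 0.2
65 11 [12.7  2.8 75.8] [ 9.7 14.7]
80 17 [12.1  3.9 87.9] [ 7.8 17.2]
95 13 [ 13.7   3.4 101.6] [ 8.8 15.8]
110 18 [ 12.5   3.6 117.6] [ 9.3 16.6]
125 18 [  9.3   2.4 130.8] [ 3.6 15.3]
```

```bash
cat > see.py <<'E'
from chk import *
c,im,d=shot('scene','s13.png'); P=rel(cloud(c,d,'scene'))
v,u=np.nonzero(d>0); col=im[v,u].astype(int)
H=P[(col[:,0]>1.9*col[:,1])&(col[:,0]>1.9*col[:,2])&(col[:,0]>60)&(abs(P[:,1])<25)&(abs(P[:,0])<70)&(P[:,2]<160)&(P[:,2]>20)]
for k in range(65,140,15):
    w=(H[:,2]>=k)&(H[:,2]<k+15)
    if w.sum()>3: print(k,w.sum(),np.median(H[w],0).round(1))
E
python3 -m inch '[{"tx":0,"ty":0.1,"tz":0,"ax":0,"ay":0,"az":0,"jaw":0},{"tx":0,"ty":0,"tz":0,"ax":0,"ay":0,"az":0,"jaw":0}]';python3 -c "from see import *"; python3 -m inch '[{"tx":0,"ty":0.1,"tz":0,"ax":0,"ay":0,"az":0,"jaw":0},{"tx":0,"ty":0,"tz":0,"ax":0,"ay":0,"az":0,"jaw":0}]'; python3 -c "from see import *"
```

```text
t: 29.8
ee_pos: [530.4, 144.8, 167.4]
orientation: [3.138, 0.152, -0.0]
ft_force: [-1.1, 1.0, 0.4]
width: 0.8
tcp rel pivot [[-14.2   2.  104.4]] push 1.1 lat -1.0 z 0.4 w 0.8
65 11 [14.1  5.2 78.1]
80 14 [13.6  3.7 88.3]
95 18 [ 13.8   3.1 103.3]
110 14 [ 14.5   4.6 118.5]
125 22 [ 12.1   3.  131.1]
t: 30.1
ee_pos: [530.5, 143.8, 167.5]
orientation: [3.138, 0.152, 0.0]
ft_force: [0.1, -0.1, -0.2]
width: 0.5
tcp rel pivot [[-13.2   2.  104.5]] push -0.1 lat 0.1 z -0.2 w 0.5
65 8 [15.   3.3 75.4]
80 17 [12.9  3.4 87.4]
95 14 [ 16.3   4.3 106. ]
110 17 [ 15.9   4.4 118.6]
125 20 [ 13.9   3.2 131. ]
```

```bash
python3 -m inch '[{"tx":0,"ty":0,"tz":0,"ax":0,"ay":0,"az":0,"jaw":0},{"tx":0,"ty":0,"tz":0,"ax":0,"ay":0,"az":0,"jaw":0}]';python3 -c "from see import *"; python3 -m inch '[{"tx":0,"ty":0.1,"tz":0,"ax":0,"ay":0,"az":0,"jaw":0},{"tx":0,"ty":0,"tz":0,"ax":0,"ay":0,"az":0,"jaw":0}]'; python3 -c "from see import *"
```

```text
t: 30.4
ee_pos: [530.5, 143.9, 167.5]
orientation: [3.138, 0.152, 0.0]
ft_force: [0.7, 0.4, -0.5]
width: 0.2
tcp rel pivot [[-13.4   2.  104.5]] push 0.3 lat 0.7 z -0.5 w 0.2
65 7 [18.3  4.5 74.1]
80 15 [18.8  2.5 87.5]
95 16 [ 20.1   4.6 101. ]
110 16 [ 21.3   3.8 115.8]
125 21 [ 19.1   3.3 129.9]
t: 30.7
ee_pos: [530.6, 142.9, 167.5]
orientation: [3.138, 0.152, -0.0]
ft_force: [-0.3, -0.0, -0.5]
width: 0.4
tcp rel pivot [[-12.3   2.  104.5]] push 0.0 lat -0.3 z -0.5 w 0.4
65 9 [16.7  2.1 74.1]
80 15 [19.4  4.5 88.1]
95 15 [ 20.1   4.4 104.9]
110 14 [ 21.1   3.9 116.6]
125 21 [ 19.1   2.1 130.7]
```

With the fingers still, the handle jumped about 5 mm ahead and stays there: it has snapped over. I'll back away and check.

```bash
python3 -m inch '[{"tx":0,"ty":-1,"tz":0,"ax":0,"ay":0,"az":0,"jaw":0},{"tx":0,"ty":-3,"tz":0,"ax":0,"ay":0,"az":0,"jaw":0},{"tx":0,"ty":-4,"tz":0,"ax":0,"ay":0,"az":0,"jaw":0},{"tx":0,"ty":-4,"tz":-2,"ax":0,"ay":0,"az":0,"jaw":0},{"tx":0,"ty":-4,"tz":-3,"ax":0,"ay":0,"az":0,"jaw":0},{"tx":0,"ty":-2,"tz":-3,"ax":0,"ay":0,"az":0,"jaw":0},{"tx":0,"ty":0,"tz":0,"ax":0,"ay":0,"az":0,"jaw":0},{"tx":0,"ty":0,"tz":0,"ax":0,"ay":0,"az":0,"jaw":0},{"tx":0,"ty":0,"tz":0,"ax":0,"ay":0,"az":0,"jaw":0},{"tx":0,"ty":0,"tz":0,"ax":0,"ay":0,"az":0,"jaw":0}]'
python3 - <<'E'
from see import *
A=cv2.resize(im[130:250,210:330],None,fx=4,fy=4,interpolation=cv2.INTER_CUBIC)[:420,:400]
c,im,d=shot('top'); P=cloud(c,d,'top'); p=rel(P)
m=(P[:,2]>100)&(P[:,2]<113)&(abs(p[:,1])<45)&(p[:,0]>100)&(p[:,0]<260); print(cv2.minAreaRect(P[m][:,:2].astype(np.float32)))
for n in ['mug','glaze_jar','steel_bowl','slip_tub','cup_mould']:
    for q in masks_of('top',n)[:1]: print(n,q['location'],np.median(cloud(c,d,'top',q['pixels']),0).round())
B=cv2.resize(im[185:305,100:325],None,fx=1.77,fy=1.77*1.9)
o=np.zeros((420,800,3),np.uint8); o[:,:400]=A; b=B[:420,:400]; o[:b.shape[0],400:400+b.shape[1]]=b
cv2.imwrite('pics/f.png',o[:,:,::-1])
E
```

```text
t: 32.0
ee_pos: [512.9, 321.2, 246.5]
orientation: [3.137, 0.151, -0.003]
ft_force: [0.9, -0.4, -0.4]
width: 0.4
tcp rel pivot [[-191.5    1.5  183.5]] push -0.5 lat 0.8 z -0.4 w 0.4
65 8 [16.6  3.2 75.3]
80 14 [18.8  3.  86.8]
95 17 [ 19.7   4.3 101.2]
110 15 [ 21.6   5.6 119.2]
125 15 [ 20.4   3.5 131.7]
((547.7530517578125, -40.280723571777344), (65.4964599609375, 79.91029357910156), 4.849459648132324)
mug [376.1, 276.5] [ 435. -259.   20.]
glaze_jar [376.7, 217.0] [ 573. -259.   82.]
steel_bowl [271.0, 142.4] [787. -12.  21.]
slip_tub [192.3, 149.0] [749. 183.  74.]
cup_mould [340.2, 139.1] [ 753. -179.   94.]
```

View pics/f.png

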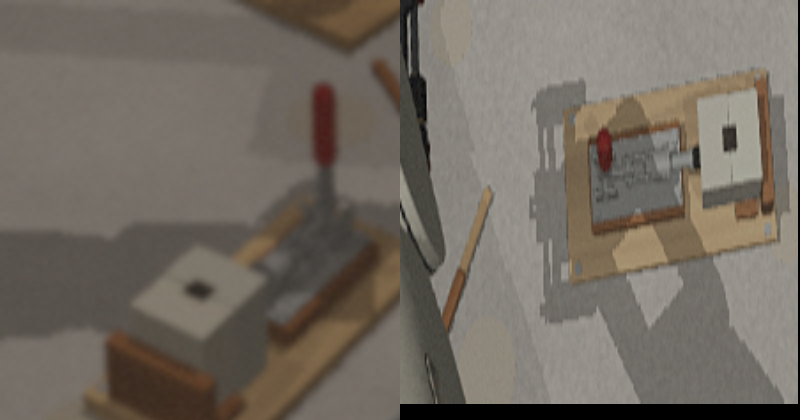

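The handle stands upright and leans slightly towards the mould (left view 323,120). The plunger's foot presses on the closed mould (right view 695,160), the seam is shut, and the bystanders are where they were. Handing in.

```bash
python3 -c "
from h import *
print(ctrl.close_job())"
```

```text
the job is handed in; nothing more can be done
None
```

The mould is closed and the clamp holds it shut by itself. I handed the job in after about 32 s of robot time. It reports no verdict.

- **Loose half:** I stood it on the board, slid it home on the knobs and let go. The first try met about 11 N because the half sat about 2 mm too far to one side. I backed off, shifted it and slid it in. To be sure it was home I pressed up to about 23 N against the fixed half, more than I had aimed for.
- **Handle:** I pushed the grip's end from behind along its arc. Measured forces at the end of each move stayed within 20 N:
  - The start of the free range gave a brief push of 11.5 N, or 14 N with the upward part, well above the 3 N expected.
  - The clamping peak was about 6.5 N, or 8 N with the upward part.
  - The force fell to zero, the handle snapped ahead while the fingers stood still, and I did not push it on its stop.
- **Last checks:**
  - **Clamp:** the handle stayed over after I backed away, and the plunger's foot is on the mould.
  - **Mould:** the closed mould measures 65 x 80 mm with one complete pour hole and no visible gap. My first position estimate for the fixed half was about 2 mm off, and the cameras still differ by 2–3 mm on where the mould stands.
  - **Bystanders:** mug, jar, bowl, tub and cup mould measure where they were. I checked the clay knife only by eye in the last picture.

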